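Find the proud specimen disc by touch and click it down

TASK

One of the five brass discs sunk in the specimen carrier stands about 3 mm higher than the others. Take the touch probe from its blue rest and touch the discs with its sprung tip until you have found and felt the high one, then put the probe back upright in the rest and turn the red knob beside that disc clockwise until it clicks over to its stop. Do not turn the other knobs past their click, and leave the bottle, the canister and the dish where they are.

Things in the scene. Friction and masses are not known exactly. Their poses are not given: they have to be found in the camera images.
- carrier: Fixed aluminium plate 126 (x) by 390 (y) by 12 mm on the table; origin: centre of its underside, z up. Five places 75 mm apart along its y, each with a black guard ring (bore 28, outside 37, rim 17 mm above the plate), a brass disc (25.6 mm) sunk in it, and a knob beyond it. Disc faces are 10 mm above the plate; one, at an unknown place, 13 mm. A knob turned clockwise lowers its disc 3 mm.
- spot0 (a point): Place 0: centre of the disc's face at the ordinary (low) height, 22 mm above the table; carrier frame (-30, -150, 22) mm. It does not show which disc is high.
- spot1 (a point): Place 1: centre of the disc's face at the ordinary (low) height, 22 mm above the table; carrier frame (-30, -75, 22) mm. It does not show which disc is high.
- spot2 (a point): Place 2: centre of the disc's face at the ordinary (low) height, 22 mm above the table; carrier frame (-30, 0, 22) mm. It does not show which disc is high.
- spot3 (a point): Place 3: centre of the disc's face at the ordinary (low) height, 22 mm above the table; carrier frame (-30, 75, 22) mm. It does not show which disc is high.
- spot4 (a point): Place 4: centre of the disc's face at the ordinary (low) height, 22 mm above the table; carrier frame (-30, 150, 22) mm. It does not show which disc is high.
- axis0 (a point): Place 0: point on the knob's axis, inside its red bar at a good height to grip; carrier frame (30, -150, 54) mm. The red bar is 36 mm long (along the carrier's x until turned), 12 mm wide, its foot 32 and top 64 mm above the table; below it a black disc of 34 mm diameter.
- axis1 (a point): Place 1: point on the knob's axis, inside its red bar at a good height to grip; carrier frame (30, -75, 54) mm. The red bar is 36 mm long (along the carrier's x until turned), 12 mm wide, its foot 32 and top 64 mm above the table; below it a black disc of 34 mm diameter.
- axis2 (a point): Place 2: point on the knob's axis, inside its red bar at a good height to grip; carrier frame (30, 0, 54) mm. The red bar is 36 mm long (along the carrier's x until turned), 12 mm wide, its foot 32 and top 64 mm above the table; below it a black disc of 34 mm diameter.
- axis3 (a point): Place 3: point on the knob's axis, inside its red bar at a good height to grip; carrier frame (30, 75, 54) mm. The red bar is 36 mm long (along the carrier's x until turned), 12 mm wide, its foot 32 and top 64 mm above the table; below it a black disc of 34 mm diameter.
- axis4 (a point): Place 4: point on the knob's axis, inside its red bar at a good height to grip; carrier frame (30, 150, 54) mm. The red bar is 36 mm long (along the carrier's x until turned), 12 mm wide, its foot 32 and top 64 mm above the table; below it a black disc of 34 mm diameter.
- knob_high (a joint): Angle (rad) of the knob beside the disc that stands high; its place is not told. 0 at the start, grows clockwise seen from above, stop at 1.2. It resists (up to about 0.11 N m) and springs back to 0 until it passes its detent at 0.6, then clicks over to 1.2 and stays.
- knob_p (a joint): Angle (rad) of the knob of one of the four discs at ordinary height (place not told); works as knob_high does. Must be left at 0.
- knob_q (a joint): Angle (rad) of the knob of one of the four discs at ordinary height (place not told); works as knob_high does. Must be left at 0.
- knob_r (a joint): Angle (rad) of the knob of one of the four discs at ordinary height (place not told); works as knob_high does. Must be left at 0.
- knob_s (a joint): Angle (rad) of the knob of one of the four discs at ordinary height (place not told); works as knob_high does. Must be left at 0.
- rest: Probe rest: fixed blue block 60 x 60 x 70 mm with an upright through hole of 20 mm diameter in its middle (mouth chamfered 3 mm). Origin: centre of its underside.
- probe: Touch probe, about 100 g, upright in the rest. Origin: foot of its steel shank (14 mm diameter, z 0 to 35 mm); then a flange 27 mm diameter, z 35 to 41, which sits on the rest (origin 35 mm above the table); then a yellow square grip 16 x 16 mm (sides along its x, y), z 41 to 85, grip it at about 65. A thin sprung plunger with a red 7 mm ball sticks out below.
- plunger (a joint): How far (m) the probe's plunger is pushed in: 0 free, 0.010 on its stop. Its spring takes 1.5 N to start moving and 0.5 N per mm more.
- probe_tip (a point): Lowest point of the red ball of the probe: 25.5 mm below the probe's origin when the plunger is free.
- bottle: Bystander: clear bottle with blue cap, 64 mm diameter, 170 mm high; origin at the centre of its foot.
- canister: Bystander: white and blue wipes canister, 80 mm diameter, 150 mm high; origin at the centre of its foot.
- dish: Bystander: shallow glass dish, 90 mm diameter, 18 mm high; origin at the centre of its foot.
There are look-alikes about, which are no part of the job. There is more than one size of the rest; the one meant has the size given above.

How it is judged (in metres and radians):
On the way, in this order (a step that is already met when the one before it is completed fails the run):
1. the probe's tip is pressed on the high disc (value of joint plunger above 0.0006 m and z of probe_tip in the frame of carrier between 0.0235 and 0.0275 m and (horizontal distance between probe_tip and spot0 below 0.0115 m or horizontal distance between probe_tip and spot1 below 0.0115 m or horizontal distance between probe_tip and spot2 below 0.0115 m or horizontal distance between probe_tip and spot3 below 0.0115 m or horizontal distance between probe_tip and spot4 below 0.0115 m)), for 0.06 s.
2. the probe is back upright in its rest (horizontal distance between probe and rest below 0.006 m and z of probe in the frame of rest between 0.031 and 0.039 m and angle between probe's own z axis and vertical below 0.1 rad), for 0.2 s.
3. the high disc's knob has clicked past its detent (value of joint knob_high above 1 rad), for 0.1 s.
At the end, for the whole second after the job is handed in: The high disc's knob stands past its click (over 1.0 rad), the four others are unturned (under 0.2 rad), the probe stands at rest upright in its rest (within 6 mm sideways, 4 mm in height, 0.1 rad), and bottle, canister and dish are within 30 mm of where they were (all of step 2 and value of joint knob_high above 1 rad and value of joint each of knob_p, knob_q, knob_r, knob_s below 0.2 rad and linear speed of probe below 0.02 m/s and distance of each of bottle, canister, dish from where it was at the start of the episode below 0.03 m); the robot touches nothing.
It fails at once if another disc's knob is turned past its click (0.6 rad) (value of joint any of knob_p, knob_q, knob_r, knob_s above 0.6 rad).
It fails at once if the bottle, canister or dish is shoved more than 30 mm or the bottle or canister tipped over (distance of any of bottle, canister, dish from where it was at the start of the episode above 0.03 m or angle between any of bottle, canister's own z axis and vertical above 0.6 rad).
It also fails if it takes over 72 s, if anything falls off the work surface, if the arm or the gripper's body presses on something with over 40 N, if the wrist force passes 120 N, or if a joint passes its speed limit or range.

ROBOT

A 6-joint arm with a two-finger parallel gripper is mounted at the origin on the work surface. World frame = base frame: x ahead of the robot, y to its left, z up, the work surface at z = 0. Lengths are in mm, angles in rad, forces in N, time in s.
With the tool pointing down it reaches from about 275 to 975 mm from the base axis. Payload 8.4 kg.
Tool frame: the origin (TCP) lies on the centre line of the jaws, within the pads' length; the fingertips stand 25 mm ahead of it and the grasp point (between the pads) lies 6 mm ahead of it (r.finger_overhang is the distance from the TCP to the fingertips, in mm); x points along the fingers, z is the direction in which the jaws open and shut, and the axes are right-handed (so a half turn about x gives the same grasp; the last joint's range is limited). The gripper opens to 92 mm and grips with 3 to 60 N. Pads are 20 mm wide; open, the fingers measure 128 mm over their backs; the gripper's body (75 mm by 189 mm) begins 69 mm behind the grasp point.
Start: joints at [-1.182, 0.353, 1.633, -0, 1.155, -0.002], TCP at [238.079, -577.881, 218.783] pointing down, gripper open.
Joint ranges: [-2.63, 2.63], [-0.92, 2.1], [0.06, 2.66], [-1.3, 4.44], [0, 2.69], [-3.02, 3.02]. Speed limits (rad/s): [2.22, 2.22, 2.79, 3.14, 3.14, 3.14].

INTERFACE

Orientations are given as a unit quaternion [x, y, z, w].
In Python, from rig import r, viewer, order gives the robot as it stands.
- The arm moves only by the shell command python3 -m jog 'ROWS'. ROWS is text: rows parted by semicolons, each of 7 numbers parted by spaces: the shift along the tool's x, y, z in mm, then the turn, a rotation vector about the tool's x, y, z in rad, then the finger opening in mm, from 0 to 91.9. In form: x y z ax ay az grip; .... A call has 1 to 5 rows; each row is the pose to reach, as a shift and turn from the pose measured when the call began, along the tool's axes at that moment; what a row does not reach only later rows make up. A row lasts 1/12 s, in which the tool goes at most 41.7 mm and 7.16 degrees, less where a joint would pass 70% of its speed; a pose out of reach is approached as far as the arm can. A call with a gripper value outside its range is refused whole. The fingers move at their own pace and stop on an object; the grip force is fixed at half the most. Time passes only in rows, so rows that repeat a pose let the fingers close. It gives the time, the measured TCP pose, the force and the opening at its end, in the units of the state.
- r.observe(): the state, without advancing time (a new reading comes with each control period).
- viewer.get_image(name): name is "side" or "top"; returns a dict with "img" (480x640x3 uint8, blue, green, red), "camera_matrix" (3x3 intrinsics, pixels), "view" (4x4, takes a point from world to camera coordinates). Camera axes: x right, y down, z forward; pixel columns grow to the right and rows downward; lengths in mm; the calibration is good to about 2 mm. A picture is of the moment at which its call begins. There is no depth.
- order.finish_job(): hands the job in, once; it reports no verdict.
The state is a dict: "t": time; "joint_positions": joint angles; "joint_velocities": joint speeds; "tau": joint torques, N m; "tcp_pos": TCP position; "eef_rot": TCP orientation; "force": force on the tool from outside, world axes, zero at the start; "torque": the same for the moment, N m; "opening": finger opening in mm.
Only numpy, scipy, OpenCV 4.12 (cv2) and the standard library are available. Lean on these libraries where they do the work, as an engineer would, in place of code of your own. Each camera call takes 0.05 s, during which the arm holds its last target. There are 200 camera calls.

## Working session

There is one attempt and no reset: what is moved stays moved. The work goes in short steps, Python scripts to look and compute and a shell command to move; the robot and the scene stay as the last step left them, time stands still between calls to the robot, and variables do not carry over. Pictures are saved under pics/ and viewed, on a budget of 10 in all, crops included, one or two more only if the job needs it, and the job is handed in when it is done.

```bash
mkdir -p pics; ls; python3 - <<'E'
from rig import r,viewer
import cv2,numpy as np
for n in("side","top"):
    d=viewer.get_image(n);cv2.imwrite(f"pics/{n}0.png",d["img"]);np.savez(f"pics/{n}0.npz",**d)
    print(n,np.round(d["camera_matrix"],1).tolist(),np.round(d["view"],3).tolist())
o=r.observe();print({k:np.round(v,3).tolist() for k,v in o.items()})
E
```

```text
pics
side [[438.4, 0.0, 321.0], [0.0, 438.4, 239.7], [0.0, 0.0, 1.0]] [[-0.766, -0.643, 0.023, 440.044], [-0.315, 0.343, -0.885, 260.62], [0.561, -0.685, -0.465, 737.397], [0.0, 0.0, 0.0, 1.0]]
top [[476.0, 0.0, 321.9], [0.0, 476.0, 244.8], [0.0, 0.0, 1.0]] [[0.005, -1.0, 0.015, -26.615], [-0.997, -0.006, -0.081, 569.47], [0.082, -0.014, -0.997, 1257.186], [0.0, 0.0, 0.0, 1.0]]
{'t': 0.1, 'joint_positions': [-1.182, 0.354, 1.634, -0.0, 1.155, -0.002], 'joint_velocities': [-0.002, -0.001, -0.001, -0.002, 0.001, -0.001], 'tau': [-0.001, -59.49, -33.493, 0.07, 0.018, -0.0], 'tcp_pos': [237.902, -577.492, 218.157], 'eef_rot': [0.394, 0.588, -0.393, 0.587], 'force': [-0.72, 0.58, -0.877], 'torque': [0.034, 0.019, 0.035], 'opening': 92.098}
```

View pics/top0.png

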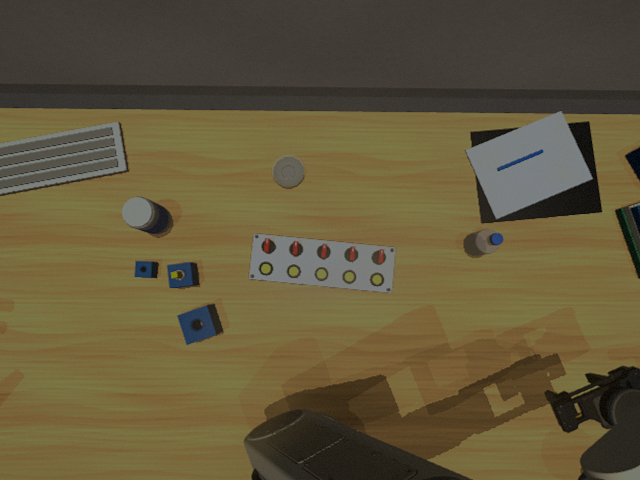

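View pics/side0.png

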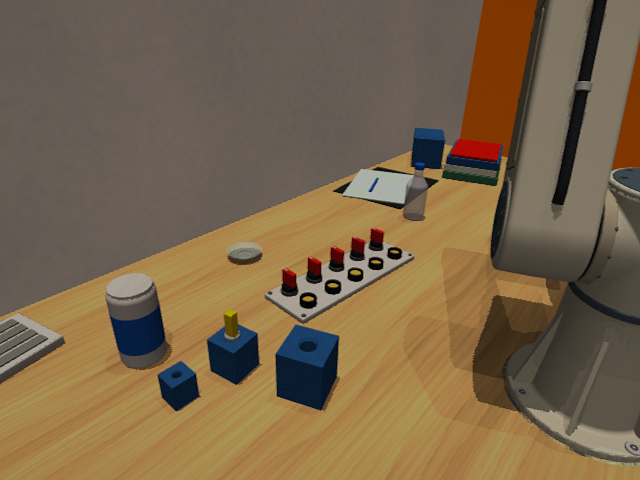

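The top view shows the probe in the middle blue block at about (182,275), with carrier discs at (266,268) to (377,280) and red knobs above them. The side view shows the yellow grip at (231,324). Next I'll measure these by colour in both views.

```bash
cat > h.py <<'E'
import cv2,numpy as np
def blobs(img,lo,hi,roi,amin=8):
    h=cv2.cvtColor(img,cv2.COLOR_BGR2HSV);m=cv2.inRange(h,np.array(lo),np.array(hi))
    k=np.zeros_like(m);x0,y0,x1,y1=roi;k[y0:y1,x0:x1]=255;m&=k
    n,l,s,c=cv2.connectedComponentsWithStats(m)
    return m,l,sorted([(*c[i],*s[i],i) for i in range(1,n) if s[i][4]>=amin])
def P(d): return np.array(d["camera_matrix"])@np.array(d["view"])[:3]
def ray(d,uv):
    V=np.array(d["view"]);R=V[:3,:3];o=-R.T@V[:3,3]
    return o,R.T@np.linalg.solve(d["camera_matrix"],[*uv,1.])
def plane(d,uv,z):
    o,k=ray(d,uv);return o+k*(z-o[2])/k[2]
def proj(d,p):
    q=P(d)@[*p,1];return q[:2]/q[2]
def tri(d1,u1,d2,u2):
    X=cv2.triangulatePoints(P(d1),P(d2),np.array(u1,float).reshape(2,1),np.array(u2,float).reshape(2,1)).ravel();X=X[:3]/X[3]
    return X,np.linalg.norm(proj(d1,X)-u1),np.linalg.norm(proj(d2,X)-u2)
E
python3 - <<'E'
from h import *
np.set_printoptions(precision=1,suppress=True)
t=dict(np.load("pics/top0.npz"));s=dict(np.load("pics/side0.npz"))
Y=([22,130,70],[33,255,255])
def show(d,c,roi,name):
    m,l,b=blobs(d["img"],*c,roi);print(name);[print(np.array(x)) for x in b];return b
show(t,Y,(245,225,400,300),"top disc");show(s,Y,(260,230,415,325),"side disc")
show(t,([22,150,60],[35,255,255]),(165,255,205,295),"top probe");show(s,([22,150,60],[35,255,255]),(210,300,250,345),"side probe")
R=([0,170,60],[6,255,255])
show(t,R,(245,225,400,300),"top red");show(s,R,(260,220,415,325),"side red")
show(t,([100,120,30],[125,255,255]),(120,250,230,350),"blue")
a=cv2.resize(t["img"][225:300,160:260],None,fx=4,fy=4,interpolation=cv2.INTER_CUBIC)
b=cv2.resize(s["img"][300:390,200:300],None,fx=4,fy=4,interpolation=cv2.INTER_CUBIC)
cv2.imwrite("pics/c1.png",np.hstack([np.pad(a,((0,60),(0,0),(0,0))),b]))
E
```

```text
top disc
[265.4 268.  261.  264.   10.    9.   66.   35. ]
[293.1 270.7 289.  267.    9.    8.   49.   36. ]
[376.7 279.2 373.  276.    9.    8.   54.   40. ]
side disc
[307.5 298.4 302.  296.   12.    5.   38.   36. ]
[332.6 284.8 328.  283.   11.    5.   34.   20. ]
[354.9 272.  350.  270.   11.    5.   39.    8. ]
[375.4 261.5 371.  260.    9.    4.   22.    4. ]
[394.3 251.1 391.  250.    8.    3.   20.    3. ]
[404.8 280.8 402.  278.    7.    6.    8.   18. ]
top probe
[174.2 274.4 171.  272.    7.    6.   40.    1. ]
side probe
[230.8 322.4 224.  309.   14.   28.  300.    1. ]
top red
[266.4 246.2 264.  240.    6.   12.   51.    1. ]
[294.7 248.5 293.  242.    5.   13.   45.    2. ]
[323.2 251.4 322.  246.    4.   11.   27.    3. ]
side red
[289.3 277.6 283.  269.   13.   18.  166.    5. ]
[314.3 265.4 308.  258.   13.   17.  152.    4. ]
[336.9 254.1 331.  247.   13.   16.  145.    3. ]
[357.8 244.3 352.  237.   13.   16.  142.    2. ]
[376.5 235.  371.  228.   13.   15.  123.    1. ]
blue
[143.3 269.1 135.  262.   17.   15.  218.    1. ]
[180.7 275.4 168.  263.   25.   25.  385.    2. ]
[196.2 324.7 178.  306.   37.   38.  757.    3. ]
```

View pics/c1.png

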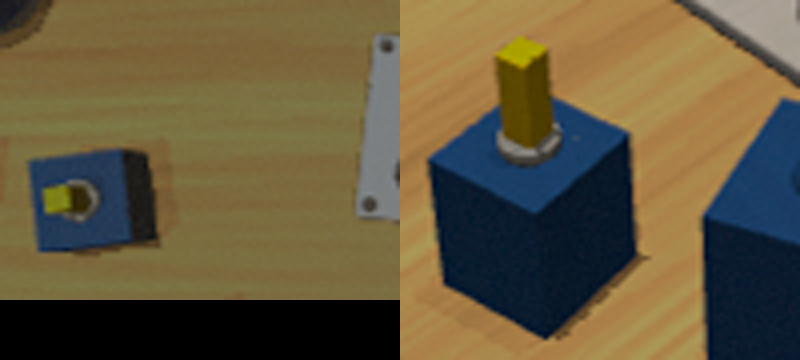

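The crop shows the probe's yellow top face at top px (174.2,274.6) and side px (230.5,313.3), with the rest's top corners clear in the side view. I'll triangulate from these.

```bash
python3 - <<'E'
from h import *
np.set_printoptions(precision=1,suppress=True)
t=dict(np.load("pics/top0.npz"));s=dict(np.load("pics/side0.npz"))
print("probe top",*tri(t,(174.2,274.5),s,(230.5,313.3)))
print("cast 120",plane(t,(174.2,274.5),120),plane(s,(230.5,313.3),120))
cs=lambda c:np.array([plane(s,(200+(u-400)/4-.4,300+v/4-.4),z)[:2] for u,v,z in c])
g=cs([(497,56,120),(525,68,120),(549,53,120),(521,38,120)]);print("grip",g.tolist())
q=cs([(430,158,70),(537,212,70),(630,133,70)]);print("rest",q.tolist(),"c",(q[0]+q[2])/2)
ct=np.array([plane(t,(160+u/4-.4,225+v/4-.4),70)[:2] for u,v in[(29,160),(122,149),(131,245),(39,250)]]);print("rest top",ct.tolist(),ct.mean(0))
for n,c in(("grip",g),("rest",q)):
    for i in range(len(c)-1):
        e=c[i+1]-c[i];print(n,np.linalg.norm(e),np.degrees(np.arctan2(e[1],e[0])))
T=[(265.4,268),(293.1,270.7),(376.7,279.2)];S=[(307.5,298.4),(332.6,284.8),(354.9,272),(375.4,261.5),(394.3,251.1)]
for a,b in zip(T,(S[0],S[1],S[4])):print("disc",*tri(t,a,s,b),plane(t,a,22))
D=np.array([plane(s,b,22) for b in S]);print(D)
RT=[(266.4,246.2),(294.7,248.5),(323.2,251.4)];RS=[(289.3,277.6),(314.3,265.4),(336.9,254.1),(357.8,244.3),(376.5,235)]
for a,b in zip(RT,RS):print("knob",*tri(t,a,s,b))
for b in RS:print(plane(s,b,48))
E
```

```text
probe top [485.8 342.  117.5] 0.07881429279290092 0.13935995676485055
cast 120 [485.9 341.4 120. ] [482.9 343.9 120. ]
grip [[490.35304472914066, 351.5907835635834], [475.7436843565392, 349.13462849280506], [476.1604059086379, 336.2436146006559], [492.5585113219796, 337.2916050539096]]
rest [[511.0274615514898, 375.2338754028989], [452.4077729746089, 366.9507095904186], [460.5283709025693, 308.96606474371777]] c [485.8 342.1]
rest top [[512.0873550240607, 375.7050912463519], [519.5060929991307, 316.36186458075014], [457.99131939101125, 308.9169772682583], [454.5041230676918, 367.5133988891852]] [486.  342.1]
grip 14.814388553978484 -170.45656545448978
grip 12.897747711114754 -88.14847190388438
grip 16.431559424996056 3.6567565896006835
rest 59.20201622181074 -171.9571546883395
rest 58.55051792004599 -82.02772680721577
disc [506.1 127.2  24.2] 0.08084893101058659 0.12118471769189687 [506.3 127.6  22. ]
disc [498.8  52.8  24.9] 0.2867031882041329 0.40943709059392347 [499.5  53.4  22. ]
disc [ 477.4 -170.7   25.9] 0.24005142354148878 0.2973185157513649 [ 478.  -170.9   22. ]
[[ 507.9  124.8   22. ]
 [ 500.7   48.8   22. ]
 [ 495.5  -28.1   22. ]
 [ 486.9 -101.    22. ]
 [ 480.2 -177.4   22. ]]
knob [562.6 122.9  49.6] 0.05966681696489146 0.08585051667701347
knob [556.6  48.1  49.4] 0.24913093421748445 0.3418239774912206
knob [549.7 -26.7  50. ] 0.10026099952343352 0.13102043663417015
[564.2 121.   48. ]
[557.4  46.   48. ]
[551.5 -29.6  48. ]
[ 543.6 -103.6   48. ]
[ 537.5 -178.2   48. ]
```

```bash
cat >> h.py <<'E'
from scipy.spatial.transform import Rotation as Ro
def need(o,p,yaw):
    """shift/turn in tool axes to TCP p with tool down, jaws (z) at yaw deg in world xy"""
    R=Ro.from_quat(o["eef_rot"]);z=[np.cos(np.radians(yaw)),np.sin(np.radians(yaw)),0];x=[0,0,-1.]
    G=Ro.from_matrix(np.c_[x,np.cross(z,x),z])
    sh=R.inv().apply(np.array(p)-o["tcp_pos"]);tn=(R.inv()*G).as_rotvec()
    return np.round(sh,1),np.round(tn,4)
E
python3 - <<'E'
from h import *
from rig import r
o=r.observe();np.set_printoptions(precision=3,suppress=True)
print(Ro.from_quat(o["eef_rot"]).as_matrix())
print("jaw yaw",np.degrees(np.arctan2(*Ro.from_quat(o["eef_rot"]).as_matrix()[1::-1,2])))
for y in(98,-82,8,-172):print(y,need(o,(486,342,220),y))
E
```

```text
[[-0.     0.925  0.381]
 [ 0.001  0.381 -0.925]
 [-1.    -0.    -0.001]]
jaw yaw -67.60755726926709
98 (array([  -0.9,  579.7, -755.6]), array([-2.89 , -0.   , -0.002]))
-82 (array([  -0.9,  579.7, -755.6]), array([ 0.251, -0.001,  0.   ]))
8 (array([  -0.9,  579.7, -755.6]), array([-1.32 , -0.001, -0.001]))
-172 (array([  -0.9,  579.7, -755.6]), array([ 1.822, -0.001,  0.001]))
```

```bash
python3 -m jog '0 116 -151 0 0 0 60;0 116 -151 0 0 0 60;0 116 -151 0 0 0 60;0 116 -151 0 0 0 60;0 116 -151 0 0 0 60'
python3 -m jog '0 116 -151 0 0 0 60;0 116 -151 0 0 0 60;0 116 -151 0 0 0 60;0 116 -151 0 0 0 60;0 116 -151 0 0 0 60'
python3 -m jog '0 116 -151 0 0 0 60;0 116 -151 0 0 0 60;0 116 -151 0 0 0 60;0 116 -151 0 0 0 60;0 116 -151 0 0 0 60'
python3 -m jog '0 116 -151 0 0 0 60;0 116 -151 0 0 0 60;0 116 -151 0 0 0 60;0 116 -151 0 0 0 60;0 116 -151 0 0 0 60'
python3 - <<'E'
from h import *
from rig import r
o=r.observe();print(need(o,(486,342,220),98),o["joint_positions"])
E
```

```text
t: 0.52
tcp_pos: [287.5, -389.8, 217.7]
eef_rot: [0.394, 0.589, -0.393, 0.587]
force: [0.7, -0.1, -0.8]
opening: 61.4
t: 0.93
tcp_pos: [336.8, -202.9, 218.1]
eef_rot: [0.394, 0.589, -0.392, 0.586]
force: [0.3, -0.7, 0.3]
opening: 60.1
t: 1.35
tcp_pos: [386.6, -16.1, 218.9]
eef_rot: [0.394, 0.589, -0.392, 0.587]
force: [0.3, 0.4, -0.4]
opening: 60.0
t: 1.77
tcp_pos: [436.5, 171.2, 219.8]
eef_rot: [0.394, 0.589, -0.391, 0.587]
force: [0.6, -0.3, -0.9]
opening: 60.3
(array([   0.8,  111.2, -138.7]), array([-2.8877e+00,  1.6000e-03, -8.5000e-03])) [0.36631709 0.10492767 1.95523663 0.00648745 1.07976521 1.54059891]
```

```bash
python3 -m jog '0 22 -28 -0.12 0 0 60;0 44 -56 -0.24 0 0 60;0 67 -83 -0.36 0 0 60;0 89 -111 -0.48 0 0 60;0 111 -139 -0.6 0 0 60'
for i in 1; do python3 -m jog '0 0 0 -0.12 0 0 60;0 0 0 -0.24 0 0 60;0 0 0 -0.36 0 0 60;0 0 0 -0.48 0 0 60;0 0 0 -0.6 0 0 60'
python3 -m jog '0 0 0 -0.12 0 0 60;0 0 0 -0.24 0 0 60;0 0 0 -0.36 0 0 60;0 0 0 -0.48 0 0 60;0 0 0 -0.6 0 0 60'
python3 -m jog '0 0 0 -0.12 0 0 60;0 0 0 -0.24 0 0 60;0 0 0 -0.36 0 0 60;0 0 0 -0.48 0 0 60;0 0 0 -0.6 0 0 60'
done
python3 - <<'E'
from h import *
from rig import r
o=r.observe();print(need(o,(486,342,150),98),o["joint_positions"])
E
```

```text
t: 2.18
tcp_pos: [485.6, 343.9, 220.3]
eef_rot: [0.201, 0.679, -0.197, 0.678]
force: [0.5, -0.1, 0.5]
opening: 60.1
t: 2.6
tcp_pos: [485.3, 343.9, 219.8]
eef_rot: [-0.011, 0.708, 0.014, 0.706]
force: [0.7, -0.9, -0.2]
opening: 59.9
t: 3.02
tcp_pos: [485.1, 343.7, 219.4]
eef_rot: [-0.221, 0.671, 0.225, 0.671]
force: [-0.0, 0.0, 0.7]
opening: 59.9
t: 3.43
tcp_pos: [484.8, 343.6, 219.0]
eef_rot: [-0.411, 0.574, 0.415, 0.574]
force: [-0.2, 0.1, 0.7]
opening: 59.9
(array([69. , -1.9, -1.3]), array([-0.4634,  0.0037, -0.0036])) [ 0.61093222  0.30546372  1.7008807   0.00558291  1.13558094 -0.63845184]
```

```bash
python3 -m jog '17 -1 0 -0.115 0 0 60;34 -2 -1 -0.23 0 0 60;51 -2 -1 -0.345 0 0 60;69 -2 -1.3 -0.463 0.004 -0.004 60;69 -2 -1.3 -0.463 0.004 -0.004 60'
python3 - <<'E'
from h import *
from rig import r,viewer
o=r.observe();print(need(o,(486,342,106),98))
d=[viewer.get_image(n) for n in("top","side")]
c=[cv2.resize(x["img"][a:a+120,b:b+130],None,fx=3,fy=3) for x,a,b in((d[0],210,120),(d[1],270,160))]
cv2.imwrite("pics/a1.png",np.hstack(c))
E
```

```text
t: 3.85
tcp_pos: [484.0, 340.5, 146.5]
eef_rot: [-0.535, 0.465, 0.535, 0.461]
force: [-0.6, -0.2, 0.1]
opening: 60.0
(array([40.5, -2.3,  1.3]), array([ 0.0049, -0.0032, -0.0047]))
```

View pics/a1.png

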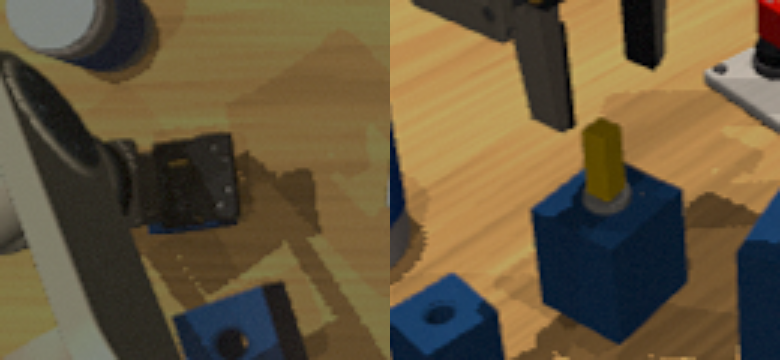

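The side view shows the jaws straddling the yellow grip with the fingers about 20 mm clear on each side. I'll go down and close.

```bash
python3 -m jog '14 -2.3 1.3 0.005 -0.003 -0.005 60;27 -2.3 1.3 0.005 -0.003 -0.005 60;40.5 -2.3 1.3 0.005 -0.003 -0.005 60;40.5 -2.3 1.3 0.005 -0.003 -0.005 60;40.5 -2.3 1.3 0.005 -0.003 -0.005 60'
python3 -m jog '0 0 0 0 0 0 10;0 0 0 0 0 0 10;0 0 0 0 0 0 10;0 0 0 0 0 0 10;0 0 0 0 0 0 10'
python3 -m jog '0 0 0 0 0 0 10;0 0 0 0 0 0 10;0 0 0 0 0 0 10'
python3 - <<'E'
from h import *
from rig import r
o=r.observe();print(need(o,(486,342,106),98),o["force"],o["torque"])
E
```

```text
t: 4.37
tcp_pos: [487.9, 343.4, 109.9]
eef_rot: [0.531, -0.466, -0.531, -0.469]
force: [-0.0, -0.5, -0.1]
opening: 60.1
t: 4.78
tcp_pos: [488.1, 343.6, 110.3]
eef_rot: [0.531, -0.465, -0.53, -0.469]
force: [0.3, 0.0, -0.6]
opening: 28.8
t: 5.03
tcp_pos: [488.2, 343.6, 110.5]
eef_rot: [0.531, -0.465, -0.53, -0.469]
force: [-0.9, -0.8, 1.5]
opening: 15.6
(array([ 4.4,  2.4, -1.3]), array([-0.0121,  0.0025,  0.0046])) [-0.8566494  -0.75427722  1.52432486] [ 0.04774969 -0.08705353  0.05344163]
```

```bash
cat >> h.py <<'E'
SP=[np.array([477.8,-171.1])+i*np.array([7.1,74.6]) for i in range(5)]
def go(o,p):
    print("go",p,need(o,p,98))
def rd(n=8):
    from rig import r,viewer
    F=[]
    for _ in range(n):
        viewer.get_image("side");F.append([*r.observe()["force"],*r.observe()["torque"]])
    o=r.observe();print("z",o["tcp_pos"].round(2) if hasattr(o["tcp_pos"],"round") else o["tcp_pos"],"F",np.mean(F,0).round(2),"sd",np.std(F,0).round(2)[2]);return o
E
python3 -m jog '-20 0 0 0 0 0 10;-40 0 0 0 0 0 10;-60 0 0 0 0 0 10;-80 0 0 0 0 0 10;-100 0 0 0 0 0 10'
python3 - <<'E'
from h import *
o=rd();go(o,[*(SP[4]+[2,1.5]),150])
E
```

```text
t: 5.45
tcp_pos: [487.5, 343.1, 211.1]
eef_rot: [0.531, -0.466, -0.531, -0.469]
force: [0.9, -0.3, -1.1]
opening: 15.4
z [487.08 342.8  208.92] F [ 0.11 -0.26 -0.83  0.05 -0.15 -0.  ] sd 1.42
go [np.float64(508.2), np.float64(128.79999999999998), 150] (array([  58.6,    6.4, -215. ]), array([-0.0121,  0.0014,  0.0024]))
```

```bash
python3 -m jog '0 1 -40 0 0 0 10;0 2 -80 0 0 0 10;0 4 -120 0 0 0 10;0 5 -160 0 0 0 10;0 6.4 -200 0 0 0 10'
python3 -m jog '15 0 -15 0 0 0 10;35 0 -15 0 0 0 10;58 0 -15 0 0 0 10;58 0 -15 0 0 0 10;58 0 -15 0 0 0 10'
python3 - <<'E'
from h import *
from rig import viewer
o=rd();go(o,[*(SP[4]+[2,1.5]),124]);print(o["opening"])
d=[viewer.get_image(n) for n in("top","side")]
c=[cv2.resize(x["img"][a:a+120,b:b+130],None,fx=3,fy=3) for x,a,b in((d[0],210,220),(d[1],220,250))]
cv2.imwrite("pics/a2.png",np.hstack(c))
E
```

```text
t: 6.27
tcp_pos: [505.5, 141.9, 207.7]
eef_rot: [-0.531, 0.466, 0.531, 0.468]
force: [1.1, -0.1, -0.2]
opening: 15.6
t: 6.68
tcp_pos: [506.3, 126.7, 148.5]
eef_rot: [-0.53, 0.468, 0.532, 0.467]
force: [0.1, 0.1, -0.5]
opening: 15.3
z [507.86 127.37 150.42] F [ 0.36  0.01 -1.22  0.05 -0.15 -0.01] sd 0.36
go [np.float64(508.2), np.float64(128.79999999999998), 124] (array([26.4, -0.5,  1.3]), array([-0.0111,  0.0013,  0.0023]))
16.00677338696288
```

View pics/a2.png

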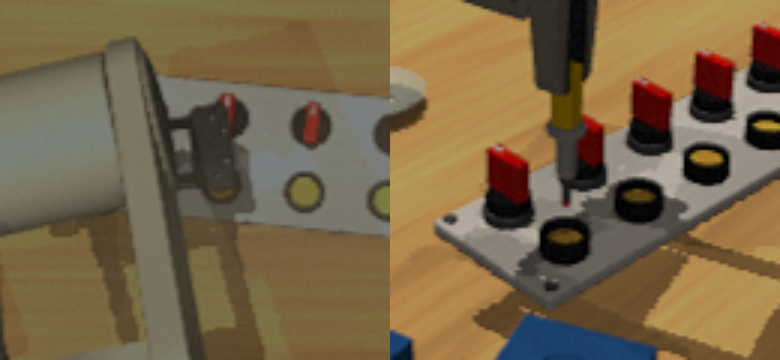

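The side crop shows the probe held upright, with its ball at side px (308.7,288) just above the ring of place 4, centred in column. I'll check that projection and descend.

```bash
python3 - <<'E'
from h import *
s=dict(np.load("pics/side0.npz"));print("tip expected",proj(s,(505.9,125.9,49.4)),"z at spot line",plane(s,(308.7,288.3),49.4))
E
python3 -m jog '10 -0.5 1.3 0 0 0 10;20 -0.5 1.3 0 0 0 10;26 -0.5 1.3 0 0 0 10;26 -0.5 1.3 0 0 0 10;26 -0.5 1.3 0 0 0 10'
python3 - <<'E'
from h import *
o=rd(6);go(o,[*(SP[4]+[2,1.5]),124]);
E
```

```text
tip expected [307.97615814 288.16496194] z at spot line [504.45126447 125.26714276  49.4       ]
t: 7.6
tcp_pos: [507.7, 128.5, 123.4]
eef_rot: [-0.531, 0.467, 0.531, 0.467]
force: [1.0, -0.7, -0.3]
opening: 15.6
z [508.16 128.65 124.34] F [ 0.18 -0.2  -1.68  0.05 -0.15 -0.03] sd 0.37
go [np.float64(508.2), np.float64(128.79999999999998), 124] (array([ 0.3, -0.1,  0.1]), array([-0.0112,  0.0012,  0.0021]))
```

```bash
python3 -m jog '2 0 0 0 0 0 10;4 0 0 0 0 0 10;4 0 0 0 0 0 10;4 0 0 0 0 0 10'
python3 - <<'E'
from h import *
o=rd(8)
E
```

```text
t: 8.23
tcp_pos: [508.4, 128.7, 120.5]
eef_rot: [0.531, -0.466, -0.531, -0.468]
force: [-0.4, -0.4, 1.3]
opening: 15.8
z [508.25 128.66 120.4 ] F [-0.09  0.14  1.63  0.09 -0.2  -0.  ] sd 0.34
```

Place 4 is low: there is no contact at 23 mm, and the 2.8 N at 3 mm deeper fits a face at 22 mm. On to place 3.

```bash
python3 -m jog '-25 0 0 0 0 0 10;-25 5.5 -24 0 0 0 10;-25 11 -48 0 0 0 10;-25 16.6 -73 0 0 0 10;-25 16.6 -73 0 0 0 10'
python3 - <<'E'
from h import *
o=rd(2);go(o,[*(SP[3]+[2,1.5]),124.2]);
E
```

```text
t: 9.05
tcp_pos: [499.9, 51.1, 145.0]
eef_rot: [0.531, -0.467, -0.531, -0.467]
force: [0.4, -0.2, -1.2]
opening: 15.7
z [500.76  53.56 145.11] F [ 0.42  0.09 -1.3   0.1  -0.17 -0.01] sd 0.01
go [np.float64(501.1), np.float64(54.19999999999999), 124.2] (array([20.9, -0.4,  0.6]), array([-0.0132,  0.0015,  0.0018]))
```

```bash
python3 -m jog '10 -0.4 0.6 0 0 0 10;20.9 -0.4 0.6 0 0 0 10;20.9 -0.4 0.6 0 0 0 10;20.9 -0.4 0.6 0 0 0 10;20.9 -0.4 0.6 0 0 0 10'
python3 - <<'E'
from h import *
o=rd(6)
E
```

```text
t: 9.57
tcp_pos: [500.8, 54.7, 123.7]
eef_rot: [-0.53, 0.467, 0.531, 0.468]
force: [0.3, 0.2, -0.9]
opening: 15.6
z [501.13  54.3  124.37] F [ 0.12 -0.26 -1.42  0.06 -0.15  0.  ] sd 0.5
```

Place 3 is low, with no contact. On to place 2.

```bash
python3 -m jog '-21 0 0 0 0 0 10;-21 5.5 -24 0 0 0 10;-21 11 -48 0 0 0 10;-21 16.6 -73.5 0 0 0 10;-21 16.6 -73.5 0 0 0 10'
python3 -m jog '0 0 0 0 0 0 10;0 0 0 0 0 0 10'
python3 -m jog '10 0 0 0 0 0 10;21 0 0 0 0 0 10;21 0 0 0 0 0 10;21 0 0 0 0 0 10;21 0 0 0 0 0 10'
python3 - <<'E'
from h import *
o=rd(6);go(o,[*(SP[2]+[2,1.5]),124.2])
E
```

```text
t: 10.28
tcp_pos: [493.5, -23.7, 145.5]
eef_rot: [0.531, -0.467, -0.53, -0.468]
force: [-0.2, 0.6, -1.1]
opening: 15.5
t: 10.45
tcp_pos: [493.6, -23.8, 145.6]
eef_rot: [0.531, -0.467, -0.53, -0.469]
force: [-0.3, 0.7, -0.5]
opening: 15.7
t: 10.87
tcp_pos: [493.9, -23.4, 124.5]
eef_rot: [0.531, -0.467, -0.53, -0.469]
force: [1.0, 0.7, 1.6]
opening: 15.5
z [493.72 -23.7  124.83] F [ 0.91  0.85  0.84  0.29 -0.35 -0.01] sd 0.57
go [np.float64(494.0), np.float64(-20.400000000000006), 124.2] (array([ 0.6, -0.7,  3.2]), array([-0.0155,  0.0004,  0.0027]))
```

Place 2 pushes back 2.1 N where a disc at 25 mm should give 2.09 N, so this is the high one. I'll centre up and press a little deeper to confirm.

```bash
python3 -m jog '-6 -0.7 3.2 0 0 0 10;-6 -0.7 3.2 0 0 0 10;2.5 -0.7 3.2 0 0 0 10;2.5 -0.7 3.2 0 0 0 10;2.5 -0.7 3.2 0 0 0 10'
python3 - <<'E'
from h import *
from rig import viewer
o=rd(8);go(o,[*(SP[2]+[2,1.5]),124.2])
d=[viewer.get_image(n) for n in("top","side")]
c=[cv2.resize(x["img"][a:a+120,b:b+130],None,fx=3,fy=3) for x,a,b in((d[0],210,260),(d[1],200,290))]
cv2.imwrite("pics/a3.png",np.hstack(c))
E
```

```text
t: 11.58
tcp_pos: [494.2, -20.5, 122.0]
eef_rot: [0.531, -0.467, -0.529, -0.469]
force: [1.2, 0.1, 2.8]
opening: 15.6
z [494.2  -20.47 122.46] F [ 1.4   0.34  1.83  0.07 -0.46 -0.  ] sd 0.32
go [np.float64(494.0), np.float64(-20.400000000000006), 124.2] (array([-1.7,  0.2,  0.1]), array([-0.0155,  0.0003,  0.003 ]))
```

View pics/a3.png

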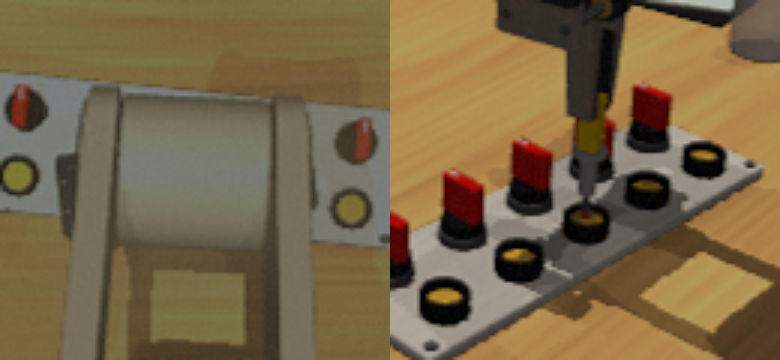

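The side view shows the ball in the middle disc (place 2) and centred. The force at 122.5 mm also fits 25 mm, so place 2 is confirmed as the high one. Returning the probe.

```bash
python3 -m jog '-30 0 0 0 0 0 10;-60 0 0 0 0 0 10;-89 0 0 0 0 0 10;-89 0 0 0 0 0 10'
python3 -m jog '0 -4 36 0 0 0 10;0 -8 72 0 0 0 10;0 -12 108 0 0 0 10;0 -15.5 145 0 0 0 10;0 -19.3 181 0 0 0 10'
python3 -m jog '0 -4 36 0 0 0 10;0 -8 72 0 0 0 10;0 -12 108 0 0 0 10;0 -15.5 145 0 0 0 10;0 -19.3 181 0 0 0 10'
python3 -m jog '0 0 0 0 0 0 10;0 0 0 0 0 0 10'
python3 - <<'E'
from h import *
o=rd(3);go(o,[487.9,343.3,150]);print(o["opening"])
E
```

```text
t: 12.42
tcp_pos: [496.0, -20.7, 216.0]
eef_rot: [0.532, -0.466, -0.528, -0.47]
force: [1.0, 0.1, -0.9]
opening: 15.8
t: 12.83
tcp_pos: [491.4, 162.7, 215.1]
eef_rot: [0.532, -0.467, -0.528, -0.47]
force: [1.3, -0.2, -1.6]
opening: 15.7
t: 13.25
tcp_pos: [486.9, 346.0, 213.7]
eef_rot: [0.532, -0.467, -0.528, -0.469]
force: [0.3, -0.3, -1.7]
opening: 15.6
t: 13.42
tcp_pos: [485.6, 347.1, 212.1]
eef_rot: [0.532, -0.468, -0.529, -0.467]
force: [-0.1, -1.0, -1.3]
opening: 15.6
z [486.44 344.6  212.95] F [ 0.19 -0.48 -0.92  0.05 -0.17 -0.  ] sd 0.28
go [487.9, 343.3, 150] (array([63. , -1.1, -1.2]), array([-0.0161, -0.0036,  0.0029]))
15.723830126024835
```

```bash
python3 -m jog '20 -1.1 -1.2 -0.004 -0.006 -0.002 10;40 -1.1 -1.2 -0.004 -0.006 -0.002 10;55 -1.1 -1.2 -0.004 -0.006 -0.002 10;55 -1.1 -1.2 -0.004 -0.006 -0.002 10;55 -1.1 -1.2 -0.004 -0.006 -0.002 10'
python3 -m jog '0 0 0 0 0 0 10;0 0 0 0 0 0 10'
python3 - <<'E'
from h import *
o=rd(3);go(o,[488,343.5,111])
E
```

```text
t: 13.98
tcp_pos: [487.7, 341.8, 157.6]
eef_rot: [0.531, -0.466, -0.53, -0.469]
force: [0.2, 0.8, -1.5]
opening: 15.9
t: 14.15
tcp_pos: [488.4, 341.6, 158.8]
eef_rot: [0.531, -0.466, -0.53, -0.469]
force: [-0.1, 0.3, -1.2]
opening: 15.9
z [488.15 342.01 158.56] F [ 0.4   0.36 -0.87  0.06 -0.14  0.  ] sd 0.15
go [488, 343.5, 111] (array([47.6,  0.2,  1.4]), array([-0.0137,  0.0021,  0.0047]))
```

```bash
python3 -m jog '0 0.2 1.4 0 0 0 10;15 0.2 1.4 0 0 0 10;30 0.2 1.4 0 0 0 10;30 0.2 1.4 0 0 0 10'
python3 -m jog '8 0 0 0 0 0 10;15 0 0 0 0 0 10;15 0 0 0 0 0 10'
python3 - <<'E'
from h import *
o=rd(3);go(o,[488,343.5,111])
E
```

```text
t: 14.63
tcp_pos: [486.6, 342.8, 126.5]
eef_rot: [0.531, -0.467, -0.53, -0.468]
force: [-0.8, -0.5, -1.9]
opening: 15.9
t: 14.88
tcp_pos: [486.6, 342.8, 110.9]
eef_rot: [0.531, -0.467, -0.53, -0.468]
force: [0.3, 0.7, -1.0]
opening: 15.5
z [486.73 342.9  111.75] F [-0.02  0.39 -1.19  0.06 -0.15 -0.01] sd 0.36
go [488, 343.5, 111] (array([ 0.8, -1.3,  0.4]), array([-0.0135,  0.0007,  0.002 ]))
```

```bash
python3 -m jog '1.5 -0.5 0.2 0 0 0 10;1.5 -0.5 0.2 0 0 0 10;1.5 -0.5 0.2 0 0 0 10'
python3 -m jog '0 0 0 0 0 0 45;0 0 0 0 0 0 45;0 0 0 0 0 0 45;0 0 0 0 0 0 45;0 0 0 0 0 0 45'
python3 -m jog '-10 0 0 0 0 0 45;-40 0 0 0 0 0 45;-70 0 0 0 0 0 45;-90 0 0 0 0 0 45;-90 0 0 0 0 0 45'
python3 - <<'E'
from h import *
o=rd(3)
# knob 2 axis
ax=SP[2]+60*np.array([.9955,-.0945]);print(ax,need(o,[*ax,150],84.6))
E
```

```text
t: 15.28
tcp_pos: [487.3, 343.2, 110.4]
eef_rot: [0.531, -0.467, -0.53, -0.468]
force: [0.8, 0.4, -0.4]
opening: 16.1
t: 15.7
tcp_pos: [487.3, 343.3, 110.5]
eef_rot: [0.531, -0.467, -0.53, -0.468]
force: [-0.3, -0.1, 0.3]
opening: 44.1
t: 16.12
tcp_pos: [489.4, 344.7, 206.0]
eef_rot: [0.531, -0.464, -0.53, -0.471]
force: [0.1, 0.2, 0.8]
opening: 45.2
z [486.9  342.99 200.49] F [-0.48  0.37 -0.45  0.05 -0.13  0.  ] sd 0.84
[551.73 -27.57] (array([  50.2,  -17.6, -375.8]), array([0.2204, 0.0012, 0.0022]))
```

```bash
python3 -m jog '0 -2 -38 0 0 0 40;0 -4 -76 0 0 0 40;0 -6 -114 0 0 0 40;0 -8 -151 0 0 0 40;0 -9 -188 0 0 0 40'
python3 -m jog '0 -2 -38 0 0 0 40;0 -4 -76 0 0 0 40;0 -6 -114 0 0 0 40;0 -8 -151 0 0 0 40;0 -9 -188 0 0 0 40'
python3 -m jog '20 0 0 0.11 0 0 40;50 0 0 0.22 0 0 40;50 0 0 0.22 0 0 40;50 0 0 0.22 0 0 40'
python3 - <<'E'
from h import *
from rig import viewer
o=rd(3);ax=SP[2]+60*np.array([.9955,-.0945]);print(need(o,[*ax,60],84.6))
d=[viewer.get_image(n) for n in("top","side")]
c=[cv2.resize(x["img"][a:a+120,b:b+130],None,fx=3,fy=3) for x,a,b in((d[0],240,130),(d[1],200,290))]
c.append(cv2.resize(d[1]["img"][280:400,190:280],None,fx=3,fy=3)[:,:260]);c[0]=c[0][:,:150]
cv2.imwrite("pics/a4.png",np.hstack(c))
m,l,b=blobs(d[1]["img"],[22,150,60],[35,255,255],(210,300,250,345));print(np.round(b,1))
E
```

```text
t: 16.68
tcp_pos: [518.6, 155.7, 198.9]
eef_rot: [-0.53, 0.467, 0.531, 0.467]
force: [0.5, 0.3, -0.7]
opening: 39.7
t: 17.1
tcp_pos: [550.4, -31.5, 197.3]
eef_rot: [-0.53, 0.468, 0.531, 0.467]
force: [0.0, -0.4, -0.1]
opening: 39.8
t: 17.43
tcp_pos: [548.2, -31.4, 145.3]
eef_rot: [-0.475, 0.524, 0.479, 0.52]
force: [-0.8, 0.6, -0.2]
opening: 40.0
z [550.79 -31.   148.3 ] F [ 0.44  0.23  0.32  0.04 -0.16 -0.02] sd 0.39
(array([88.3, -0.8,  3.5]), array([ 0.0042,  0.0004, -0.0018]))
[[230.9 322.6 224.  309.   14.   28.  303.    1. ]]
```

View pics/a4.png

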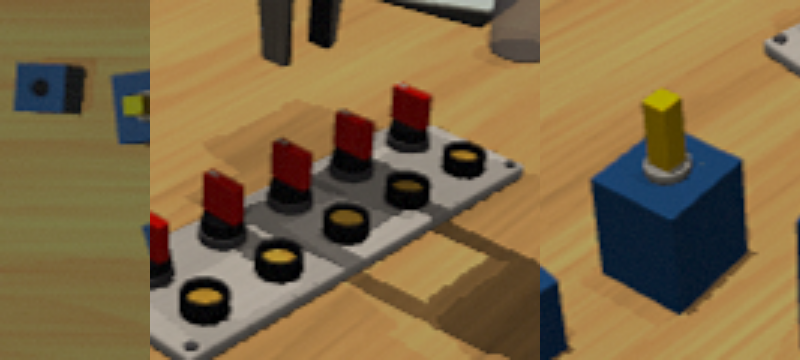

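The probe is seated back in the rest: its blob is at (230.9,322.6), against (230.8,322.4) before. The jaws are above knob 2. I'll descend over it, adding the 2 mm camera–TCP offset seen earlier.

```bash
python3 -m jog '0 -2.4 5.3 0 0 0 40;20 -2.4 5.3 0 0 0 40;45 -2.4 5.3 0 0 0 40;60 -2.4 5.3 0 0 0 40;60 -2.4 5.3 0 0 0 40'
python3 -m jog '0 0 0 0 0 0 40;0 0 0 0 0 0 40'
python3 - <<'E'
from h import *
o=rd(3);print(need(o,[553.5,-25.8,60],84.6))
E
```

```text
t: 18.1
tcp_pos: [552.4, -25.2, 86.5]
eef_rot: [-0.476, 0.523, 0.478, 0.521]
force: [-1.2, -0.6, 0.4]
opening: 40.2
t: 18.27
tcp_pos: [552.9, -24.9, 87.4]
eef_rot: [-0.476, 0.522, 0.478, 0.521]
force: [1.1, 0.6, 0.1]
opening: 39.9
z [553.27 -25.13  87.71] F [ 0.04  0.28  0.33  0.06 -0.15 -0.01] sd 0.24
(array([27.7, -0.4, -0.7]), array([ 0.0047,  0.0004, -0.0024]))
```

```bash
python3 -m jog '10 -0.4 -0.7 0 0 0 40;20 -0.4 -0.7 0 0 0 40;26 -0.4 -0.7 0 0 0 40;26 -0.4 -0.7 0 0 0 40'
python3 -m jog '0 0 0 0 0 0 13;0 0 0 0 0 0 13;0 0 0 0 0 0 13;0 0 0 0 0 0 13;0 0 0 0 0 0 13'
python3 - <<'E'
from h import *
o=rd(3);print(need(o,[553.5,-25.8,60],84.6),o["opening"])
E
```

```text
t: 18.75
tcp_pos: [552.2, -25.9, 59.9]
eef_rot: [-0.476, 0.523, 0.479, 0.521]
force: [0.1, -0.0, -0.4]
opening: 40.4
t: 19.17
tcp_pos: [552.3, -26.9, 60.1]
eef_rot: [-0.476, 0.523, 0.478, 0.52]
force: [0.6, -7.6, -1.0]
opening: 13.0
z [552.28 -27.03  60.09] F [-0.23 -7.71 -0.52 -1.34 -0.07  0.02] sd 0.58
(array([ 0.1, -1.1,  1.3]), array([ 0.0054, -0.0014, -0.0048])) 12.95983508204423
```

```bash
python3 -m jog '0 0 -1 0 0 0 13;0 0 -1 0.1 0 0 13;0 0 -1 0.2 0 0 13;0 0 -1 0.3 0 0 13;0 0 -1 0.4 0 0 13'
python3 - <<'E'
from h import *
o=rd(3);print(need(o,[552.3,-28,60],84.6),o["opening"])
E
```

```text
t: 19.73
tcp_pos: [552.0, -28.1, 60.3]
eef_rot: [-0.362, 0.609, 0.363, 0.605]
force: [-0.9, -1.2, 0.8]
opening: 12.8
z [552.09 -28.09  60.28] F [-1.26 -0.74  0.45 -0.16  0.11  0.06] sd 0.63
(array([ 0.3, -0.1,  0.2]), array([-0.392 , -0.0025, -0.0045])) 13.024048781148053
```

Centred, with low forces. Turning on past the click.

```bash
python3 -m jog '0 0 0 0.1 0 0 13;0 0 0 0.2 0 0 13;0 0 0 0.3 0 0 13;0 0 0 0.4 0 0 13;0 0 0 0.5 0 0 13'
python3 -m jog '0 0 0 0.1 0 0 13;0 0 0 0.2 0 0 13;0 0 0 0.25 0 0 13;0 0 0 0.25 0 0 13'
python3 - <<'E'
from h import *
o=rd(3);print(need(o,[552.3,-28,60],84.6),o["opening"])
E
```

```text
t: 20.3
tcp_pos: [551.6, -28.1, 60.3]
eef_rot: [-0.203, 0.679, 0.204, 0.675]
force: [-2.9, -0.7, 1.3]
opening: 13.0
t: 20.63
tcp_pos: [551.5, -28.1, 60.3]
eef_rot: [-0.118, 0.699, 0.118, 0.695]
force: [-1.9, -1.2, 0.3]
opening: 13.1
z [551.51 -28.09  60.31] F [-1.57 -0.95  0.54 -0.19  0.16 -0.03] sd 0.34
(array([ 0.3, -0.2,  0.8]), array([-1.1395, -0.0048, -0.0045])) 13.116550323358716
```

```bash
python3 -m jog '0 0 0 0 0 0 34;0 0 0 0 0 0 34;0 0 0 0 0 0 34;0 0 0 0 0 0 34'
python3 -m jog '-15 0 0 0 0 0 34;-40 0 0 0 0 0 34;-80 0 0 0 0 0 34;-120 0 0 0 0 0 34;-150 0 0 0 0 0 34'
python3 - <<'E'
from h import *
from rig import viewer
o=rd(2)
d=[viewer.get_image(n) for n in("top","side")]
cv2.imwrite("pics/a5.png",cv2.resize(d[1]["img"][210:390,150:420],None,fx=2.9,fy=2.9))
for n,x in(("0",dict(np.load("pics/side0.npz"))["img"]),("now",d[1]["img"])):
    print(n,[(round(b[0],1),round(b[1],1),b[4],b[5],b[6]) for b in blobs(x,[0,170,60],[6,255,255],(260,220,415,325))[2]],np.round(blobs(x,[22,150,60],[35,255,255],(210,300,250,345))[2][0][:2],1))
E
```

```text
t: 21.12
tcp_pos: [551.7, -28.0, 60.4]
eef_rot: [-0.119, 0.699, 0.119, 0.695]
force: [0.1, -0.1, -0.3]
opening: 34.1
t: 21.53
tcp_pos: [553.2, -27.9, 213.4]
eef_rot: [-0.119, 0.698, 0.119, 0.696]
force: [0.7, -0.5, 0.6]
opening: 33.9
z [555.87 -28.02 215.9 ] F [ 1.31  0.43  1.78 -0.02 -0.16  0.01] sd 2.52
0 [(np.float64(289.3), np.float64(277.6), np.int32(13), np.int32(18), np.int32(166)), (np.float64(314.3), np.float64(265.4), np.int32(13), np.int32(17), np.int32(152)), (np.float64(336.9), np.float64(254.1), np.int32(13), np.int32(16), np.int32(145)), (np.float64(357.8), np.float64(244.3), np.int32(13), np.int32(16), np.int32(142)), (np.float64(376.5), np.float64(235.0), np.int32(13), np.int32(15), np.int32(123))] [230.8 322.4]
now [(np.float64(289.4), np.float64(277.7), np.int32(13), np.int32(18), np.int32(168)), (np.float64(314.2), np.float64(265.3), np.int32(13), np.int32(17), np.int32(157)), (np.float64(336.4), np.float64(254.7), np.int32(10), np.int32(17), np.int32(99)), (np.float64(357.7), np.float64(244.6), np.int32(12), np.int32(15), np.int32(131)), (np.float64(376.6), np.float64(235.0), np.int32(12), np.int32(15), np.int32(126))] [231.  322.5]
```

View pics/a5.png

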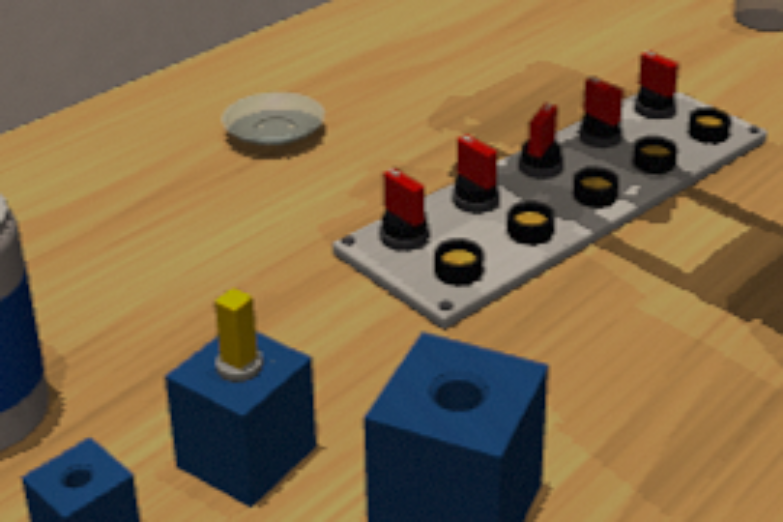

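The middle knob, at crop px (541,137), is clearly turned. The other four are unturned, the probe stands upright in the rest, and the arm is clear. Handing in.

```bash
python3 -m jog '0 0 0 0 0 0 34;0 0 0 0 0 0 34;0 0 0 0 0 0 34'
python3 -c "
from rig import order
print(order.finish_job())"
```

```text
t: 21.98
tcp_pos: [552.2, -27.8, 209.6]
eef_rot: [-0.119, 0.699, 0.119, 0.695]
force: [0.2, -0.4, -0.3]
opening: 34.0
the job is handed in; nothing more can be done
None
```

I found the high disc at place 2, the middle one, put the probe back in its rest, and turned that disc's knob clockwise past its click. I handed the job in at about 22 s of the 72 s, and the system gave no verdict.

- **Finding the disc:** I touched places 4, 3 and 2 in turn.
    - Place 4 was low: no contact with the tip at 23 mm, and about 2.8 N once pressed, which fits a face at 22 mm.
    - Place 3 gave no contact at 23 mm.
    - Place 2 pushed back 2.1 N and then about 3.1 N deeper, which fits a face at 25 mm. I did not touch places 1 and 0.
- **Probe:** It stands upright in the rest, and in the side view its yellow grip is within 0.2 px of where it started.
- **Knobs:** I turned the jaws 1.14 rad from the knob's starting direction, and the last picture shows the middle knob clearly turned. I did not measure its final angle. The other four look unturned.
- **Bystanders:** The dish and canister look undisturbed in the last side view, though I did not measure them. The bottle was mostly outside that view, and the arm never worked near it.

Two things disagreed slightly: the camera and arm positions differed by about 2 mm, which I allowed for, and a light sideways force of about 1 N showed while pressing on place 2. When I first closed the jaws on the knob, they pushed it sideways with about 8 N, and I re-centred by 1 mm before turning.

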